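# Find the feed knob and ratchet the bench clamp shut

### The job

Clamp the wooden board in the ratchet clamp, square against its steel stop and pressed with about 20 N (held firmly, never crushed with 40 N or more), by working the clamp's ratchet knobs and not by pushing the jaw with the hand. The two knobs look alike: one drives the jaw in and the other drives it out, so feel by turning both ways which one grips clockwise. Leave the clamp pressing and the other things on the bench where they are.

Things in the scene. Friction and masses are not known exactly. Their poses are not given: they have to be found in the camera images.
- clamp: dark steel base plate of the clamp, 380 x 240 x 12 mm, fixed. Origin: centre of its underside; x runs from the grey gearbox with the knobs (at x -130 mm) to the stop and is the way the jaw closes; y left, z up. Gear: 8 mm of jaw travel per radian of driven turn; clockwise from above is jaw in. Driving takes about 0.3 N m plus 0.008 N m per newton of clamping. The jaw stays where it is left.
- knob_left (a point): grip point on the vertical axis of the knob on the clamp's left (+y): black fluted round knob, 40 mm in diameter, 40 mm high, its top 14 mm above this point, a 66 mm steel flange 26 mm below it. Turns endlessly. Its ratchet (18 teeth, 20 degrees) drives the gear one way only and freewheels the other way (under 0.1 N m); after a reversal up to 20 degrees pass before it grips.
- knob_right (a point): the same point of the like knob on the clamp's right (-y), 140 mm from the other axis; nothing around the knobs is higher than their flanges. One knob grips only clockwise from above (drives the jaw in), the other only anticlockwise (drives it out); which is which does not show and differs from time to time. The knob not being worked may be carried round.
- jaw: sliding steel jaw block, 40 x 90 x 30 mm, its top 44 mm above the bench, moves along the clamp's x. Origin: at bench height, 24 mm behind (-x) the front of its sprung face while that is fully out. It carries the face.
- jaw_face: the jaw's sprung face, a steel plate 8 x 90 x 30 mm in front of the jaw block. Origin: centre of its front surface, which presses on the board; x towards the stop. It sits on springs of 3 N per mm and can go back 14 mm towards the jaw block, so 20 N is 6.7 mm.
- board: the loose planed wooden board, 40 (along its x) x 100 x 34 mm, lying on the base plate between jaw and stop, 0.12 kg. Origin: centre of its underside. It starts a little off the stop and slightly askew.
- stop: the fixed steel stop, 24 x 110 x 36 mm with two bolt heads on top. Origin: foot of the middle of its front surface, which looks to the jaw (its -x side). Its place along the clamp differs from time to time.
- tape: bystander: roll of tape lying flat, 100 mm in diameter, 24 mm high. Origin: centre of its underside.
- screwdriver: bystander: screwdriver 200 mm long, lying along its x.
- pencil: bystander: blue pencil 150 x 8 mm, lying along its x.
- jar: bystander: glass jar, 60 mm in diameter, 70 mm high. Origin: centre of its underside.
- offcut: bystander: wood offcut 70 x 45 x 22 mm. Origin: centre of its underside.
- spanner: bystander: spanner 160 mm long, lying along its x.
- sanding_block: bystander: cork sanding block 100 x 60 x 32 mm. Origin: centre of its underside.
Not all that is in view belongs to the job. Of the things shaped like the board, the wooden one is meant.

How it is judged (in metres and radians):
At the end, for the whole second after the job is handed in: The board lies flat on the base plate, square to the clamp within 0.04 rad, at rest, pressed between the jaw's face and the stop with 10 to 40 N (contact force between jaw_face and board between 10 and 40 N and contact force between board and stop above 8 N and angle between the x axis of board and the x axis of clamp, either way round below 0.04 rad and angle between board's own z axis and vertical below 0.05 rad and linear speed of board below 0.01 m/s); the robot touches nothing.
It fails at once if the board is crushed (40 N or more) (contact force between jaw_face and board above 40 N).
It fails at once if the jaw is pushed by the robot itself (contact force between any of the fingers, the arm and jaw above 3 N).
It fails at once if a bystander is moved by more than 30 mm (distance of any of tape, screwdriver, pencil, jar, offcut, spanner, sanding_block from where it was at the start of the episode above 0.03 m).
It also fails if it takes over 72 s, if anything falls off the work surface, if the arm or the gripper's body presses on something with over 40 N, if the wrist force passes 120 N, or if a joint passes its speed limit or range.

### The arm

A 6-joint arm with a two-finger parallel gripper is mounted at the origin on the work surface. World frame = base frame: x ahead of the robot, y to its left, z up, the work surface at z = 0. Lengths are in mm, angles in rad, forces in N, time in s.
With the tool pointing down it reaches from about 350 to 975 mm from the base axis. Payload 7.1 kg.
Tool frame: the origin (TCP) lies between the finger pads; the fingertips stand 19 mm ahead of it and the grasp point (between the pads) is the TCP; z points along the fingers, y is the line along which they close (so a half turn about z gives the same grasp; the last joint's range is limited). The gripper opens to 88 mm and grips with 3 to 60 N. Pads are 20 mm wide; open, the fingers measure 115 mm over their backs; the gripper's body (75 mm by 178 mm) begins 61 mm behind the grasp point.
Start: joints at [-1.308, 0.423, 1.63, -0, 1.089, -0.019], TCP at [173.822, -600.326, 241.675] pointing down, gripper open.
Joint ranges: [-3, 3], [-0.9, 2.11], [0.09, 2.58], [-1.31, 4.45], [0.11, 2.69], [-2.54, 2.54]. Speed limits (rad/s): [2.39, 2.39, 3.01, 3.14, 3.14, 3.14].

### API

Orientations are given as a rotation vector (axis times angle).
In Python, from workcell import ctrl gives the robot as it stands.
- The arm moves only by the tool arm_command, never from a script. Its argument "series" is a list of rows, each an object with "linear": the shift along the tool's x, y, z in m, a list of three; "turn": the turn about the tool's z in rad. A call has 1 to 10 rows; each row shifts and turns the commanded pose from where the row before left it, along the tool's axes as they then stand; what a row does not reach is not made up. A row lasts 1/10 s, in which the tool goes at most 50 mm and 8.59 degrees, less where a joint would pass 70% of its speed; a pose out of reach is approached as far as the arm can. A call with a gripper value outside its range is refused whole. "jaw" is the opening, from -1 (shut) to 1 (fully open), set as the call begins (left out, the last holds). The fingers move at their own pace and stop on an object; the grip force is fixed at half the most. Time passes only in rows, so rows that do not move let the fingers close. It gives the time, the measured TCP pose, the force, the opening and the grip force at its end, in the units of the state.
- ctrl.get_obs(): the state, without advancing time (a new reading comes with each control period).
- ctrl.get_image(name): name is "scene" or "side" or "wrist"; returns a dict with "frame" (400x640x3 uint8, blue, green, red), "fx", "fy", "cx", "cy" (pixels), "rvec" (rotation vector, rad) and "tvec" (3), from world to camera coordinates, as OpenCV has them. Camera axes: x right, y down, z forward; pixel columns grow to the right and rows downward; lengths in mm; the calibration is good to about 2 mm. The wrist camera is an equidistant fisheye: a pixel r from the principal point sees the ray r / f radians off the axis. A picture is of the moment at which its call begins. There is no depth.
- ctrl.close_job(): hands the job in; it is judged then, once.
The state is a dict: "t": time; "qpos": joint angles; "qvel": joint speeds; "joint_torque": joint torques, N m; "ee_pos": TCP position; "orientation": TCP orientation; "ft_force": force on the tool from outside, world axes, zero at the start; "moment": the same for the moment, N m; "width": finger opening in mm; "grasp_force": force on a finger pad.
Only numpy, scipy, OpenCV 4.12 (cv2) and the standard library are available. Lean on these libraries where they do the work, as an engineer would, in place of code of your own. Each camera call takes 0.05 s, during which the arm holds its last target. There are 200 camera calls.

## Working session

There is one attempt and no reset: what is moved stays moved. The work goes in short steps, Python scripts to look and compute and a tool call to move; the robot and the scene stay as the last step left them, time stands still between calls to the robot, and variables do not carry over. Pictures are saved under pics/ and viewed, at most 10 in all, crops included, and the job is handed in when it is done.

Besides the shell and the picture viewer there is one more tool, called after "Call:" as a command line: name --argument value ..., lists and objects as JSON in quotes. arm_command: Moves the arm, as the interface text tells. Its arguments: {"type":"object","properties":{"series":{"type":"array"},"jaw":{"type":"number"}},"required":["series"]}

```bash
mkdir -p pics
cat > h.py <<'E'
import numpy as np, cv2
from workcell import ctrl
def snap(n,f):
    d=ctrl.get_image(n); cv2.imwrite('pics/'+f,d['frame'])
    np.savez('pics/'+f[:-4],**{k:d[k] for k in('fx','fy','cx','cy','rvec','tvec')},frame=d['frame']); return d
def px2w(f,uv,z):
    d=np.load('pics/'+f+'.npz'); R=cv2.Rodrigues(d['rvec'].astype(float))[0]; t=d['tvec'].reshape(3).astype(float)
    x=(uv[0]-d['cx'])/d['fx'];y=(uv[1]-d['cy'])/d['fy']
    if 'wrist' in f:
        r=np.hypot(x,y); s=np.tan(r)/r if r>0 else 1; x*=s;y*=s
    ray=R.T@np.array([x,y,1]); c=-R.T@t
    return c+ray*(z-c[2])/ray[2]
E
python3 - <<'E'
from h import *
for n in('scene','side'): 
    d=snap(n,n+'1.png'); R=cv2.Rodrigues(np.array(d['rvec'],float))[0]; print(-R.T@np.array(d['tvec']).reshape(3))
o=ctrl.get_obs(); print({k:o[k] for k in('t','ee_pos','orientation','ft_force','width')})
E
```

```text
[1017.2883929   720.94844855 1159.77854216]
[ 518.40223471 -698.95217591  775.54421438]
{'t': 0.1, 'ee_pos': array([ 173.70827074, -599.87609041,  240.98108792]), 'orientation': array([-3.10909033e+00, -4.41039286e-01,  2.83925209e-04]), 'ft_force': array([-0.02226082,  0.29034119,  0.30554903]), 'width': 87.93413291804256}
```

View pics/scene1.png

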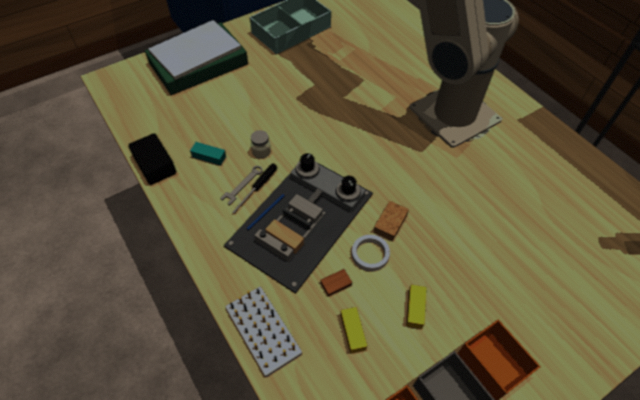

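View pics/side1.png

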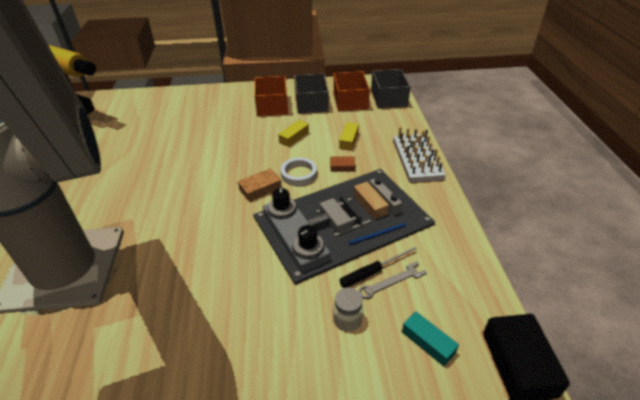

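The scene view shows the clamp centred near (300,225), with knobs at about (307,160) and (348,188). The side view shows knobs near (281,200) and (308,238), and the board near (371,200). I'll enlarge both.

Run:
```python
from h import *
for f,(a,b,c,d) in {'side1':(240,160,440,290),'scene1':(215,145,385,295)}.items():
    im=cv2.imread(f'pics/{f}.png')[b:d,a:c]
    cv2.imwrite(f'pics/{f}c.png',cv2.convertScaleAbs(cv2.resize(im,None,fx=4,fy=4,interpolation=cv2.INTER_CUBIC),alpha=1.5,beta=15))
```

```text
(no output)
```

View pics/side1c.png

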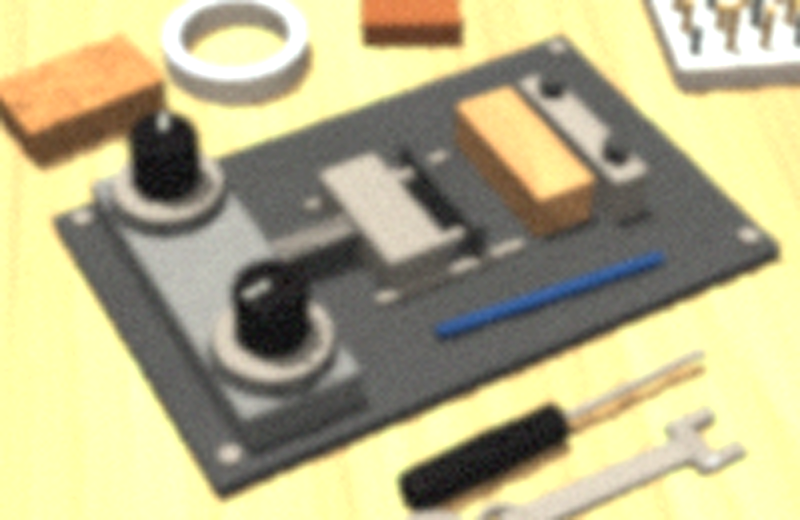

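View pics/scene1c.png

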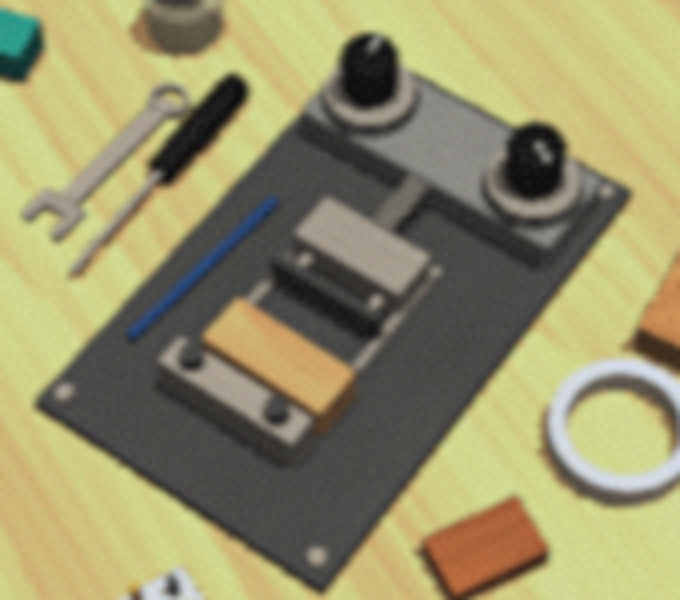

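The crops show both knobs, the plate corners, and the board askew a few mm off the stop. The jaw gap to the board is about 40 mm.

Run:
```python
from h import *
from scipy.optimize import least_squares
S=lambda u,v:(240+u/4-.4,160+v/4-.4); C=lambda u,v:(215+u/4-.4,145+v/4-.4)
cs=[(58,215),(225,487),(775,245),(565,38)]; cc=[(628,192),(None),(38,402),(322,590)]
X=np.array([[-190,120],[-190,-120],[190,-120],[190,120]])
P=np.array([px2w('side1',S(*p),12)[:2] for p in cs])
Q=[px2w('scene1',C(*p),12)[:2] if p else None for p in cc]
# scene order: left-near = (-190,120)->(628,192); (190,120)->(322,590); (190,-120)->(38,402)
pts=[(X[i],P[i]) for i in range(4)]+[(X[0],Q[0]),(X[2],Q[2]),(X[3],Q[3])]
def f(p):
    c,s=np.cos(p[2]),np.sin(p[2]); return np.concatenate([np.array([[c,-s],[s,c]])@a+p[:2]-b for a,b in pts])
r=least_squares(f,[500,0,.3]); print('clamp',r.x,r.fun.round(1))
x,y,a=r.x; M=np.array([[np.cos(a),-np.sin(a)],[np.sin(a),np.cos(a)]])
loc=lambda p:(M.T@(p[:2]-r.x[:2])).round(1)
def tri(us,uc):
    def g(z): return px2w('side1',us,z[0])[:2]-px2w('scene1',uc,z[0])[:2]
    z=least_squares(g,[60]).x[0]; A=px2w('side1',us,z);B=px2w('scene1',uc,z); return (A+B)/2,A-B
for n,u,v in [('Ltop',(163,127),(535,140)),('Rtop',(270,277),(371,50)),('Lfl',(168,190),(533,182)),('Rfl',(272,338),(370,92))]:
    p,e=tri(S(*u),C(*v)); print(n,p.round(1),e.round(1),loc(p))
for n,k in (('L',70),('R',-70)): print(n,M@[-130,k]+r.x[:2])
for z,n,us in [(46,'board',[(458,105),(500,87),(592,180),(545,208)]),(44,'jaw',[(322,168),(372,152),(460,235),(398,268)]),(48,'stop',[(520,85),(640,172)])]:
    print(n,[loc(px2w('side1',S(*u),z)) for u in us])
for z,n,us in [(46,'board',[(202,335),(238,300),(355,375),(320,408)]),(44,'jaw',[(295,240),(325,198),(430,255),(400,298)])]:
    print(n,[loc(px2w('scene1',C(*u),z)) for u in us])
```

```text
clamp [6.42712150e+02 7.69096213e+01 3.90076433e-01] [-4.2 -0.9 -3.6 -1.3  5.2 -1.7 -1.   5.3 -2.1  0.5  4.3 -2.6  1.5  0.7]
Ltop [495.8  91.6  98.7] [ 0.9 -0.2  0. ] [-130.3   69.5]
Rtop [547.4 -36.2  98.3] [ 2.3 -0.7  0. ] [-131.2  -68.3]
Lfl [494.5  91.5  49.1] [ 2.2 -0.6 -0. ] [-131.5   69.8]
Rfl [547.5 -36.8  51.1] [ 1.  -0.3  0. ] [-131.3  -69. ]
L [495.85961297  92.21753712]
R [549.09588807 -37.26566262]
board [array([64.6, 55.4]), array([97.4, 57.6]), array([ 98.6, -43.9]), array([ 60.2, -50.7])]
jaw [array([-37.9,  46.7]), array([-4. , 44.7]), array([  5.3, -44.2]), array([-40.1, -50.1])]
stop [array([108.3,  51.1]), array([126.6, -53.7])]
board [array([ 97.8, -43.3]), array([ 62.2, -40.5]), array([64.8, 58. ]), array([98. , 53.8])]
jaw [array([ -0.2, -39.1]), array([-40.8, -43. ]), array([-43. ,  44.2]), array([-2.5, 47.3])]
```

Both knobs triangulate at their expected spots (top z about 98, so grip z about 84). I'll go above the right knob first.

Call:
arm_command --series '[{"linear": [0.0368,-0.0312,0],"turn": 0},{"linear": [0.0368,-0.0312,0],"turn": 0},{"linear": [0.0368,-0.0312,0],"turn": 0},{"linear": [0.0368,-0.0312,0],"turn": 0},{"linear": [0.0368,-0.0312,0],"turn": 0},{"linear": [0.0368,-0.0312,0],"turn": 0},{"linear": [0.0368,-0.0312,0],"turn": 0},{"linear": [0.0368,-0.0312,0],"turn": 0},{"linear": [0.0368,-0.0312,0],"turn": 0},{"linear": [0.0368,-0.0312,0],"turn": 0}]'

```text
t: 1.1
ee_pos: [441.2, -196.4, 241.6]
orientation: [-3.11, -0.441, 0.0]
ft_force: [0.9, 0.1, -0.6]
width: 88.1
grasp_force: 0.0
```

Call:
arm_command --series '[{"linear": [0.0368,-0.0312,0],"turn": 0},{"linear": [0.0368,-0.0312,0],"turn": 0},{"linear": [0.0368,-0.0312,0],"turn": 0},{"linear": [0.0368,-0.0312,0],"turn": 0},{"linear": [0,0,0.02],"turn": -0.14},{"linear": [0,0,0.02],"turn": -0.14},{"linear": [0,0,0.02],"turn": -0.14},{"linear": [0,0,0.02],"turn": -0.14},{"linear": [0,0,0],"turn": -0.14},{"linear": [0,0,0],"turn": 0}]'

```text
t: 2.1
ee_pos: [546.6, -37.4, 160.7]
orientation: [-2.769, -1.482, 0.003]
ft_force: [-0.1, 0.5, -0.9]
width: 87.9
grasp_force: 0.0
```

```bash
cat >> h.py <<'E'
def st():
    o=ctrl.get_obs(); R=cv2.Rodrigues(np.array(o['orientation'],float))[0]
    print('t',round(o['t'],2),'p',np.round(o['ee_pos'],1),'yaw',np.arctan2(R[1,0],R[0,0]).round(3),'tilt',R[:2,2].round(4),'q1,6',np.round(o['qpos'],3)[[0,5]],'F',np.round(o['ft_force'],1),'M',np.round(o['moment'],3),'w',round(o['width'],1),'gf',np.round(o['grasp_force'],1)); return o,R
def delta(w):
    o,R=st(); print('tool shift mm',(R.T@(np.array(w)-o['ee_pos'])).round(1))
E
python3 - <<'E'
from h import *
delta([547.8,-36.8,84])
d=snap('wrist','wrist1.png'); o=ctrl.get_obs()
R=cv2.Rodrigues(np.array(d['rvec'],float))[0]; print(-R.T@np.array(d['tvec']).reshape(3),d['fx'],d['cx'],d['cy'])
E
```

```text
t 2.1 p [546.6 -37.4 160.7] yaw 0.983 tilt [-0.0021  0.0002] q1,6 [-0.09   0.498] F [-0.1  0.5 -0.9] M [-0.044 -0.043  0.016] w 87.9 gf 0.0
tool shift mm [ 1.3  0.8 76.7]
[590.63234706  28.53755997 303.29721686] 309.70691628693146 318.2353217769608 198.27423371999998
```

View pics/wrist1.png

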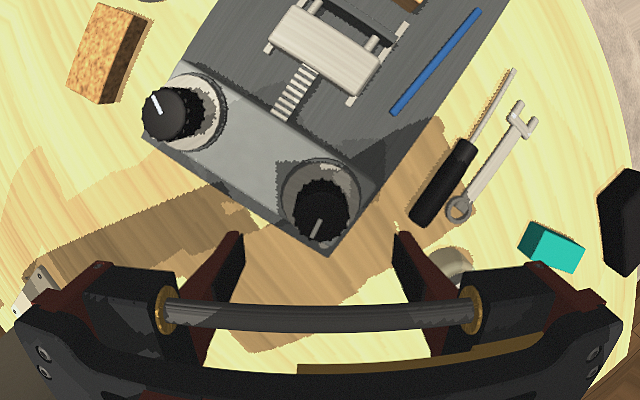

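The wrist view shows the right knob's top at about (320,212) between the fingers and the left knob's at about (171,115). I'll cross-check both.

Run:
```python
from h import *
for u in [(320,212),(171,115)]: print(px2w('wrist1',u,98).round(1))
```

```text
[551.  -32.3  98. ]
[503.1  85.8  98. ]
```

Run:
```python
from h import *
im=cv2.imread('pics/wrist1.png')[70:270,130:390]
cv2.imwrite('pics/wrist1c.png',cv2.convertScaleAbs(cv2.resize(im,None,fx=3,fy=3,interpolation=cv2.INTER_CUBIC),alpha=2.2,beta=30))
```

```text
(no output)
```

View pics/wrist1c.png

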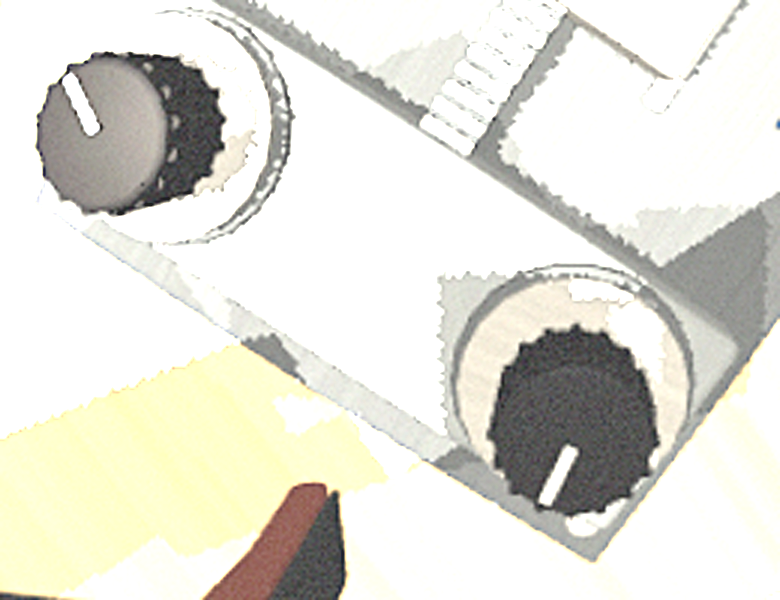

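Run:
```python
from h import *
for z in (88,93,98):
  a,b=px2w('wrist1',(321,216.5),z),px2w('wrist1',(164,114.3),z); print(a.round(1),b.round(1),np.hypot(*(a-b)[:2]).round(1))
S=lambda u,v:(240+u/4-.4,160+v/4-.4); C=lambda u,v:(215+u/4-.4,145+v/4-.4)
for z in (88,93): print(z,[px2w('side1',S(*u),z)[:2].round(1) for u in((163,127),(270,277))],[px2w('scene1',C(*u),z)[:2].round(1) for u in((535,140),(371,50))])
```

```text
[547.7 -38.7  88. ] [494.4  92.8  88. ] 141.8
[548.7 -37.1  93. ] [496.6  91.3  93. ] 138.6
[549.7 -35.5  98. ] [498.9  89.8  98. ] 135.3
88 [array([495.9, 104.1]), array([549. , -26.5])] [array([490.1,  85.4]), array([541.6, -43.2])]
93 [array([496.1,  98.2]), array([548.8, -31.4])] [array([492.6,  88.3]), array([543.9, -39.6])]
```

The wrist view gives the knob top at z ≈ 92, so grip height is about 79. The right axis is at (548.3,-37.3) and the left at (496,91.7). Descending and gripping.

Call:
arm_command --series '[{"linear": [0.001,0.0014,0.02],"turn": 0},{"linear": [0,0,0.02],"turn": 0},{"linear": [0,0,0.02],"turn": 0},{"linear": [0,0,0.02],"turn": 0},{"linear": [0,0,0],"turn": 0},{"linear": [0,0,0],"turn": 0}]'

```text
t: 2.75
ee_pos: [549.2, -37.5, 82.1]
orientation: [2.772, 1.478, 0.0]
ft_force: [0.3, -0.2, -0.7]
width: 88.1
grasp_force: 0.0
```

Call:
arm_command --series '[{"linear": [0,0,0],"turn": 0},{"linear": [0,0,0],"turn": 0},{"linear": [0,0,0],"turn": 0},{"linear": [0,0,0],"turn": 0},{"linear": [0,0,0],"turn": 0},{"linear": [0,0,0],"turn": 0},{"linear": [0,0,0],"turn": 0},{"linear": [0,0,0],"turn": 0}]' --jaw -1

```text
t: 3.55
ee_pos: [548.8, -37.3, 81.7]
orientation: [-2.77, -1.481, 0.0]
ft_force: [-0.8, 0.3, 2.5]
width: 39.6
grasp_force: 30.0
```

```bash
python3 -c "
from h import *
st()"
```

```text
t 3.55 p [548.8 -37.3  81.7] yaw 0.982 tilt [-0.0004  0.0002] q1,6 [-0.09   0.499] F [-0.8  0.3  2.5] M [0.146 0.16  0.005] w 39.6 gf 30.0
```

Call:
arm_command --series '[{"linear": [0,0,0],"turn": 0.12},{"linear": [0,0,0],"turn": 0.12},{"linear": [0,0,0],"turn": 0.12},{"linear": [0,0,0],"turn": 0.12},{"linear": [0,0,0],"turn": 0.12}]'

```text
t: 4.05
ee_pos: [548.6, -37.2, 81.7]
orientation: [-3.086, -0.588, 0.001]
ft_force: [-2.0, 2.0, 1.9]
width: 39.2
grasp_force: 30.0
```

```bash
python3 -c "
from h import *
st()"
```

```text
t 4.05 p [548.6 -37.2  81.7] yaw 0.377 tilt [-0.0007  0.0003] q1,6 [-0.089  1.104] F [-2.   2.   1.9] M [ 0.339  0.284 -0.024] w 39.2 gf 30.0
```

Call:
arm_command --series '[{"linear": [0,0,0],"turn": -0.12},{"linear": [0,0,0],"turn": -0.12},{"linear": [0,0,0],"turn": -0.12},{"linear": [0,0,0],"turn": -0.12},{"linear": [0,0,0],"turn": -0.12}]'

```text
t: 4.55
ee_pos: [548.8, -37.2, 81.7]
orientation: [-2.767, -1.486, 0.0]
ft_force: [-1.9, 2.0, 3.0]
width: 39.6
grasp_force: 30.0
```

```bash
python3 -c "
from h import *
st()"
```

```text
t 4.55 p [548.8 -37.2  81.7] yaw 0.986 tilt [-0.0004  0.0005] q1,6 [-0.09   0.495] F [-1.9  2.   3. ] M [ 0.029  0.157 -0.288] w 39.6 gf 30.0
```

Clockwise is free (0.02 N m) and anticlockwise resists (0.29 N m), so the right knob drives the jaw out and the left one drives it in. Moving to the left knob, wound back for a long clockwise stroke.

Call:
arm_command --series '[{"linear": [0,0,0],"turn": 0},{"linear": [0,0,0],"turn": 0},{"linear": [0,0,0],"turn": 0},{"linear": [0,0,0],"turn": 0},{"linear": [0,0,-0.03],"turn": 0},{"linear": [0,0,-0.03],"turn": 0},{"linear": [0.0261,-0.0384,0],"turn": 0},{"linear": [0.0261,-0.0384,0],"turn": 0},{"linear": [0.0261,-0.0384,0],"turn": 0},{"linear": [0,0,0],"turn": -0.14}]' --jaw 1

```text
t: 5.55
ee_pos: [494.4, 95.3, 141.7]
orientation: [-2.657, -1.675, 0.001]
ft_force: [-0.3, -0.6, -0.6]
width: 87.7
grasp_force: 0.0
```

Call:
arm_command --series '[{"linear": [0,0,0],"turn": -0.14},{"linear": [0,0,0],"turn": -0.14},{"linear": [0,0,0],"turn": -0.14},{"linear": [0,0,0],"turn": -0.14},{"linear": [0,0,0],"turn": -0.14},{"linear": [0,0,0],"turn": -0.14},{"linear": [0,0,0],"turn": -0.14},{"linear": [0,0,0],"turn": -0.14},{"linear": [0,0,0],"turn": -0.14},{"linear": [0,0,0],"turn": -0.14}]'

```text
t: 6.55
ee_pos: [496.7, 91.7, 141.7]
orientation: [0.951, 2.994, 0.0]
ft_force: [0.1, 0.1, 0.4]
width: 88.2
grasp_force: 0.0
```

Call:
arm_command --series '[{"linear": [0,0,0],"turn": -0.14},{"linear": [0,0,0],"turn": -0.14},{"linear": [0,0,0],"turn": -0.14},{"linear": [0,0,0],"turn": -0.14},{"linear": [0,0,0],"turn": -0.14},{"linear": [0,0,0],"turn": -0.14},{"linear": [0,0,0],"turn": -0.14},{"linear": [0,0,0],"turn": -0.14},{"linear": [0,0,0],"turn": -0.14},{"linear": [0,0,0],"turn": 0}]'

```text
t: 7.55
ee_pos: [496.7, 91.6, 141.7]
orientation: [-0.989, 2.982, -0.0]
ft_force: [-0.2, -0.8, 0.0]
width: 87.9
grasp_force: 0.0
```

```bash
python3 -c "
from h import *
delta([496,91.7,81])"
```

```text
t 7.55 p [496.7  91.6 141.7] yaw -2.501 tilt [ 0.0001 -0.    ] q1,6 [ 0.159 -2.052] F [-0.2 -0.8  0. ] M [ 0.08  -0.104  0.035] w 87.9 gf 0.0
tool shift mm [ 0.5  0.5 60.7]
```

Call:
arm_command --series '[{"linear": [0.0005,0.0005,0.02],"turn": 0},{"linear": [0,0,0.02],"turn": 0},{"linear": [0,0,0.02],"turn": 0},{"linear": [0,0,0],"turn": 0}]'

```text
t: 7.95
ee_pos: [494.4, 91.5, 79.8]
orientation: [0.981, -2.98, -0.001]
ft_force: [0.2, -0.1, 0.1]
width: 87.9
grasp_force: 0.0
```

Call:
arm_command --series '[{"linear": [0,0,0],"turn": 0},{"linear": [0,0,0],"turn": 0},{"linear": [0,0,0],"turn": 0},{"linear": [0,0,0],"turn": 0},{"linear": [0,0,0],"turn": 0},{"linear": [0,0,0],"turn": 0},{"linear": [0,0,0],"turn": 0}]' --jaw -1

```text
t: 8.65
ee_pos: [495.6, 92.3, 81.9]
orientation: [0.987, -2.982, -0.002]
ft_force: [-2.8, 4.2, 3.0]
width: 39.4
grasp_force: 30.0
```

Call:
arm_command --series '[{"linear": [0,0,0],"turn": 0.14},{"linear": [0,0,0],"turn": 0.14},{"linear": [0,0,0],"turn": 0.14},{"linear": [0,0,0],"turn": 0.14},{"linear": [0,0,0],"turn": 0.14},{"linear": [0,0,0],"turn": 0.14},{"linear": [0,0,0],"turn": 0.14},{"linear": [0,0,0],"turn": 0.14},{"linear": [0,0,0],"turn": 0.14},{"linear": [0,0,0],"turn": 0.14}]'

```text
t: 9.65
ee_pos: [495.6, 92.9, 81.9]
orientation: [-1.173, -2.914, -0.001]
ft_force: [-1.8, 8.7, 3.1]
width: 39.6
grasp_force: 30.0
```

```bash
python3 -c "
from h import *
st()"
```

```text
t 9.65 p [495.6  92.9  81.9] yaw 2.376 tilt [-0.0005  0.0012] q1,6 [ 0.161 -0.646] F [-1.8  8.7  3.1] M [1.396 0.253 0.307] w 39.6 gf 30.0
```

Call:
arm_command --series '[{"linear": [0,0,0],"turn": 0.14},{"linear": [0,0,0],"turn": 0.14},{"linear": [0,0,0],"turn": 0.14},{"linear": [0,0,0],"turn": 0.14},{"linear": [0,0,0],"turn": 0.14},{"linear": [0,0,0],"turn": 0.14},{"linear": [0,0,0],"turn": 0.14},{"linear": [0,0,0],"turn": 0.14},{"linear": [0,0,0],"turn": 0.14},{"linear": [0,0,0],"turn": 0.14}]'

```text
t: 10.65
ee_pos: [496.3, 92.9, 81.9]
orientation: [-2.774, -1.473, -0.002]
ft_force: [-0.5, 7.8, 1.0]
width: 39.7
grasp_force: 30.0
```

Run:
```python
from h import *
st(); snap('side','side2.png'); snap('wrist','wrist2.png'); 
im=cv2.imread('pics/side2.png')[160:290,240:440]
cv2.imwrite('pics/side2c.png',cv2.convertScaleAbs(cv2.resize(im,None,fx=4,fy=4,interpolation=cv2.INTER_CUBIC),alpha=1.5,beta=15))
```

```text
t 10.65 p [496.3  92.9  81.9] yaw 0.976 tilt [0.0009 0.0013] q1,6 [0.161 0.754] F [-0.5  7.8  1. ] M [1.293 0.083 0.374] w 39.7 gf 30.0
```

View pics/side2c.png

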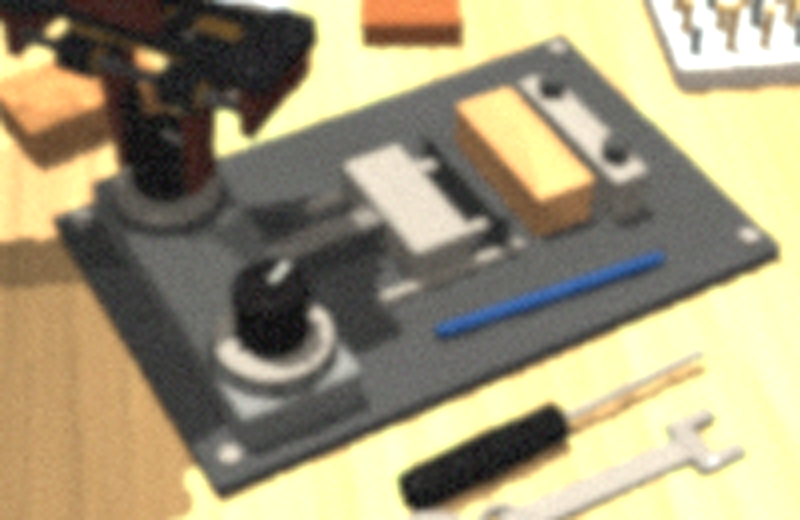

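The jaw has advanced about 18 mm, the dark face runs from about (432,142) to (508,238) in the crop, and the board hasn't moved.

Run:
```python
from h import *
S=lambda u,v:(240+u/4-.4,160+v/4-.4)
c=np.array([642.7,76.9]);a=.39;M=np.array([[np.cos(a),-np.sin(a)],[np.sin(a),np.cos(a)]])
loc=lambda u,z:(M.T@(px2w('side1',S(*u),z)[:2]-c)).round(1)
print('jaw0',[loc(u,44) for u in[(322,168),(372,152),(460,235),(398,268)]])
print('jaw1',[loc(u,44) for u in[(345,160),(397,143),(487,224),(418,258)]])
print('face0',[loc(u,44) for u in[(407,150),(483,238)]]);print('face1',[loc(u,44) for u in[(432,141),(510,236)]])
```

```text
jaw0 [array([-37.9,  46.7]), array([-3.9, 44.7]), array([  5.3, -44.1]), array([-40. , -50.1])]
jaw1 [array([-22.1,  46.3]), array([13.7, 44.5]), array([ 24.1, -43.9]), array([-25.9, -48.6])]
face0 [array([15.9, 35.8]), array([ 15.7, -52.8])]
face1 [array([33.7, 35.6]), array([ 30.4, -59. ])]
```

View pics/wrist2.png

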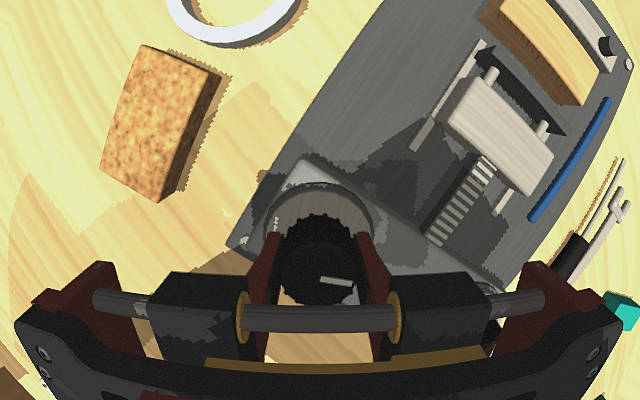

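Wrist view: gripping the knob well, and the jaw face is still clear of the board (estimated 20–25 mm). I'll finish this stroke, then wind back on the freewheel.

Call:
arm_command --series '[{"linear": [0.0008,-0.0006,0],"turn": 0.14},{"linear": [0,0,0],"turn": 0.14},{"linear": [0,0,0],"turn": 0.14},{"linear": [0,0,0],"turn": 0.14},{"linear": [0,0,0],"turn": 0.14},{"linear": [0,0,0],"turn": 0.14},{"linear": [0,0,0],"turn": 0.14},{"linear": [0,0,0],"turn": 0.14},{"linear": [0,0,0],"turn": 0.14},{"linear": [0,0,0],"turn": 0.14}]'

```text
t: 11.75
ee_pos: [496.4, 92.4, 81.9]
orientation: [3.071, -0.659, 0.002]
ft_force: [0.6, -3.9, 0.6]
width: 39.8
grasp_force: 30.0
```

```bash
python3 -c "
from h import *
st()"
```

```text
t 11.75 p [496.4  92.4  81.9] yaw -0.423 tilt [ 0.001  -0.0007] q1,6 [0.161 2.156] F [ 0.6 -3.9  0.6] M [-0.495 -0.153  0.296] w 39.8 gf 30.0
```

Call:
arm_command --series '[{"linear": [0,0,0],"turn": -0.14},{"linear": [0,0,0],"turn": -0.14},{"linear": [0,0,0],"turn": -0.14},{"linear": [0,0,0],"turn": -0.14},{"linear": [0,0,0],"turn": -0.14},{"linear": [0,0,0],"turn": -0.14},{"linear": [0,0,0],"turn": -0.14},{"linear": [0,0,0],"turn": -0.14},{"linear": [0,0,0],"turn": -0.14},{"linear": [0,0,0],"turn": -0.14}]'

```text
t: 12.75
ee_pos: [496.2, 93.0, 81.9]
orientation: [-2.767, -1.488, -0.001]
ft_force: [-0.8, 1.4, 2.1]
width: 39.3
grasp_force: 30.0
```

```bash
python3 -c "
from h import *
st()"
```

```text
t 12.75 p [496.2  93.   81.9] yaw 0.987 tilt [0.0006 0.0004] q1,6 [0.161 0.745] F [-0.8  1.4  2.1] M [0.282 0.036 0.034] w 39.3 gf 30.0
```

Call:
arm_command --series '[{"linear": [0,0,0],"turn": -0.14},{"linear": [0,0,0],"turn": -0.14},{"linear": [0,0,0],"turn": -0.14},{"linear": [0,0,0],"turn": -0.14},{"linear": [0,0,0],"turn": -0.14},{"linear": [0,0,0],"turn": -0.14},{"linear": [0,0,0],"turn": -0.14},{"linear": [0,0,0],"turn": -0.14},{"linear": [0,0,0],"turn": -0.14},{"linear": [0,0,0],"turn": -0.14}]'

```text
t: 13.75
ee_pos: [495.7, 93.0, 81.9]
orientation: [-1.157, -2.92, -0.0]
ft_force: [-1.7, 0.5, 4.0]
width: 39.6
grasp_force: 30.0
```

Call:
arm_command --series '[{"linear": [0,0,0],"turn": -0.14},{"linear": [0,0,0],"turn": -0.14},{"linear": [0,0,0],"turn": -0.14},{"linear": [0,0,0],"turn": -0.14},{"linear": [0,0,0],"turn": -0.14},{"linear": [0,0,0],"turn": -0.14},{"linear": [0,0,0],"turn": -0.14},{"linear": [0,0,0],"turn": -0.14}]'

```text
t: 14.55
ee_pos: [495.5, 92.5, 81.9]
orientation: [0.572, -3.088, 0.0]
ft_force: [-1.5, -1.8, 3.2]
width: 39.7
grasp_force: 30.0
```

Call:
arm_command --series '[{"linear": [0,0,0],"turn": 0.12},{"linear": [0,0,0],"turn": 0.12},{"linear": [0,0,0],"turn": 0.12},{"linear": [0,0,0],"turn": 0.12},{"linear": [0,0,0],"turn": 0.12}]'

```text
t: 15.05
ee_pos: [495.4, 92.8, 81.9]
orientation: [-0.382, -3.117, 0.0]
ft_force: [-2.2, 0.5, 5.0]
width: 39.6
grasp_force: 30.0
```

Run:
```python
from h import *
st(); snap('side','side3.png'); snap('wrist','wrist3.png')
im=cv2.imread('pics/side3.png')[170:240,300:420]
a=cv2.convertScaleAbs(cv2.resize(im,None,fx=6,fy=6,interpolation=cv2.INTER_CUBIC),alpha=1.5,beta=15)
cv2.imwrite('pics/side3c.png',a)
```

```text
t 15.05 p [495.4  92.8  81.9] yaw 2.898 tilt [-0.0008 -0.0002] q1,6 [ 0.162 -1.165] F [-2.2  0.5  5. ] M [0.239 0.17  0.283] w 39.6 gf 30.0
```

View pics/side3c.png

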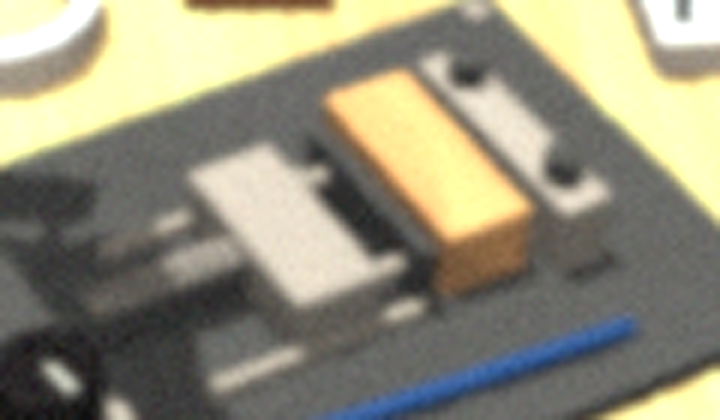

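The face is still about 8–10 mm short of the board. I'll now track board and jaw displacement from the side camera with ECC, in small turning steps.

```bash
cat > tr.py <<'E'
from h import *
import sys
a=.39; ex=np.array([np.cos(a),np.sin(a),0])
d=np.load('pics/side3.npz')
pr=lambda p:cv2.projectPoints(np.array([p],float),d['rvec'],d['tvec'],np.array([[d['fx'],0,d['cx']],[0,d['fy'],d['cy']],[0,0,1]],float),None)[0].ravel()
polys={'board':np.array([(325,100),(410,65),(535,208),(525,270),(445,300),(432,238)])/6+[300,170],
 'jaw':np.array([(185,180),(260,142),(375,255),(405,262),(380,290),(300,330)])/6+[300,170]}
f=sys.argv[1]; snap('side',f+'.png'); o,R=st()
A=cv2.cvtColor(d['frame'],cv2.COLOR_BGR2GRAY).astype(np.float32); B=cv2.cvtColor(np.load(f'pics/{f}.npz')['frame'],cv2.COLOR_BGR2GRAY).astype(np.float32)
for n,p in polys.items():
    m=cv2.fillPoly(np.zeros(A.shape,np.uint8),[p.round().astype(np.int32)],255); m=cv2.dilate(m,np.ones((3,3)))
    g=float(sys.argv[2]) if n=='jaw' else float(sys.argv[3])
    p0=np.r_[(px2w('side3',p.mean(0),40))]; J=(pr(p0+ex*10)-pr(p0))/10
    W=np.eye(2,3,dtype=np.float32); W[:,2]=J*g
    cc,W=cv2.findTransformECC(A,B,W,cv2.MOTION_TRANSLATION,(3,200,1e-5),m,3)
    print(n,'moved mm',(W[:,2]@J/(J@J)).round(2),'cross px',round(float(np.cross(J,W[:,2])/np.hypot(*J)),2),'cc',round(cc,3))
E
python3 -W ignore tr.py s4 0 0
```

```text
t 15.2 p [495.5  92.8  81.9] yaw 2.905 tilt [-0.0008 -0.0001] q1,6 [ 0.161 -1.172] F [-2.7  0.2  5.2] M [0.134 0.321 0.135] w 39.1 gf 30.0
board moved mm 0.02 cross px -0.01 cc 1.0
jaw moved mm 0.02 cross px -0.02 cc 0.999
```

Call:
arm_command --series '[{"linear": [0,0,0],"turn": 0.1},{"linear": [0,0,0],"turn": 0.1},{"linear": [0,0,0],"turn": 0.1},{"linear": [0,0,0],"turn": 0.1},{"linear": [0,0,0],"turn": 0.1}]'

```text
t: 15.7
ee_pos: [495.5, 93.0, 81.8]
orientation: [-1.135, -2.929, 0.0]
ft_force: [-2.8, 2.7, 5.6]
width: 39.7
grasp_force: 30.0
```

```bash
python3 -W ignore tr.py s5 4 0
```

```text
t 15.75 p [495.6  93.   81.9] yaw 2.396 tilt [-0.0005  0.0001] q1,6 [ 0.162 -0.664] F [-3.5  2.3  3.9] M [0.295 0.332 0.231] w 39.5 gf 30.0
board moved mm -0.05 cross px 0.01 cc 0.999
jaw moved mm 3.88 cross px -0.32 cc 0.998
```

Call:
arm_command --series '[{"linear": [0,0,0],"turn": 0.1},{"linear": [0,0,0],"turn": 0.1},{"linear": [0,0,0],"turn": 0.1},{"linear": [0,0,0],"turn": 0.1},{"linear": [0,0,0],"turn": 0.1}]'

```text
t: 16.25
ee_pos: [495.9, 93.1, 81.9]
orientation: [-1.825, -2.557, -0.0]
ft_force: [-1.9, 3.2, 3.8]
width: 39.3
grasp_force: 30.0
```

```bash
python3 -W ignore tr.py s6 8 0
```

```text
t 16.3 p [495.8  93.1  81.9] yaw 1.897 tilt [-0.      0.0003] q1,6 [ 0.162 -0.164] F [-2.   3.3  5.1] M [0.368 0.282 0.228] w 39.2 gf 30.0
board moved mm 1.89 cross px -0.09 cc 0.995
jaw moved mm 8.09 cross px -0.02 cc 0.999
```

Tracking works well: the jaw moves 4 mm per 0.5 rad, and the board has started to slide.

Call:
arm_command --series '[{"linear": [0,0,0],"turn": 0.1},{"linear": [0,0,0],"turn": 0.1},{"linear": [0,0,0],"turn": 0.1}]'

```text
t: 16.6
ee_pos: [496.0, 93.1, 81.9]
orientation: [-2.185, -2.257, -0.001]
ft_force: [-1.1, 4.0, 3.7]
width: 39.3
grasp_force: 30.0
```

```bash
python3 -W ignore tr.py s7 10.5 4
```

```text
t 16.65 p [496.   93.1  81.9] yaw 1.598 tilt [0.0002 0.0004] q1,6 [0.162 0.134] F [-1.9  3.4  4.4] M [0.451 0.247 0.24 ] w 40.0 gf 30.0
board moved mm 3.8 cross px -0.27 cc 0.995
jaw moved mm 10.61 cross px 0.08 cc 0.999
```

Call:
arm_command --series '[{"linear": [0,0,0],"turn": 0.1},{"linear": [0,0,0],"turn": 0.1},{"linear": [0,0,0],"turn": 0.1}]'

```text
t: 16.95
ee_pos: [496.2, 93.1, 81.9]
orientation: [2.497, 1.906, 0.001]
ft_force: [-1.3, 4.4, 5.3]
width: 39.3
grasp_force: 30.0
```

```bash
python3 -W ignore tr.py s8 13 6
```

```text
t 17.0 p [496.1  93.1  81.9] yaw 1.299 tilt [0.0005 0.0004] q1,6 [0.162 0.433] F [-1.8  2.   4.5] M [0.5   0.238 0.192] w 39.8 gf 30.0
board moved mm 6.22 cross px -0.13 cc 0.995
jaw moved mm 12.79 cross px -0.02 cc 0.999
```

Call:
arm_command --series '[{"linear": [0,0,0],"turn": 0.1},{"linear": [0,0,0],"turn": 0.1}]'

```text
t: 17.2
ee_pos: [496.2, 93.1, 81.9]
orientation: [2.674, 1.649, 0.001]
ft_force: [-0.7, 3.1, 3.3]
width: 39.6
grasp_force: 30.0
```

```bash
python3 -W ignore tr.py s9 14.5 7
```

```text
t 17.25 p [496.3  93.   81.9] yaw 1.1 tilt [0.0007 0.0004] q1,6 [0.162 0.633] F [-0.7  3.5  4.1] M [0.585 0.262 0.305] w 39.6 gf 30.0
board moved mm 6.24 cross px -0.11 cc 0.995
jaw moved mm 14.46 cross px -0.06 cc 0.999
```

Call:
arm_command --series '[{"linear": [0,0,0],"turn": 0.1},{"linear": [0,0,0],"turn": 0.1},{"linear": [0,0,0],"turn": 0.1}]'

```text
t: 17.55
ee_pos: [496.4, 93.0, 81.9]
orientation: [2.89, 1.232, 0.002]
ft_force: [-0.8, 3.2, 4.2]
width: 39.4
grasp_force: 30.0
```

```bash
python3 -W ignore tr.py s10 17 8
```

```text
t 17.6 p [496.4  93.   81.9] yaw 0.8 tilt [0.001  0.0003] q1,6 [0.162 0.932] F [-0.7  3.1  4.6] M [0.498 0.131 0.345] w 39.7 gf 30.0
board moved mm 6.33 cross px -0.1 cc 0.995
jaw moved mm 16.77 cross px 0.05 cc 0.998
```

The board seated at jaw ≈ 12.9 mm, so compression is now about 3.9 mm (12 N). Another 2.9 mm, or 0.36 rad, is needed.

Call:
arm_command --series '[{"linear": [0,0,0],"turn": 0.12},{"linear": [0,0,0],"turn": 0.12},{"linear": [0,0,0],"turn": 0.12}]'

```text
t: 17.9
ee_pos: [496.5, 92.8, 81.9]
orientation: [3.064, 0.694, 0.002]
ft_force: [0.3, 1.4, 3.7]
width: 39.4
grasp_force: 30.0
```

```bash
python3 -W ignore tr.py s11 19.6 6.2
```

```text
t 17.95 p [496.5  92.8  81.9] yaw 0.439 tilt [0.0012 0.    ] q1,6 [0.161 1.293] F [0.8 1.9 3.9] M [0.406 0.05  0.396] w 39.5 gf 30.0
board moved mm 6.29 cross px -0.12 cc 0.995
jaw moved mm 19.32 cross px 0.07 cc 0.996
```

About 19 N, and the torque has risen in step. Releasing and backing off.

Call:
arm_command --series '[{"linear": [0,0,0],"turn": 0},{"linear": [0,0,0],"turn": 0},{"linear": [0,0,0],"turn": 0},{"linear": [0,0,0],"turn": 0},{"linear": [0,0,0],"turn": 0},{"linear": [0,0,-0.03],"turn": 0},{"linear": [0,0,-0.03],"turn": 0},{"linear": [0,0,-0.03],"turn": 0},{"linear": [0,0,0],"turn": 0},{"linear": [0,0,0],"turn": 0}]' --jaw 1

```text
t: 18.95
ee_pos: [496.1, 92.8, 172.1]
orientation: [3.065, 0.689, 0.002]
ft_force: [-0.6, 0.5, -0.9]
width: 87.7
grasp_force: 0.0
```

```bash
python3 -W ignore tr.py s12 19.3 6.2
python3 - <<'E'
from h import *
snap('wrist','w12.png')
s=cv2.imread('pics/s12.png')[170:240,300:420]
s=cv2.convertScaleAbs(cv2.resize(s,(640,373),interpolation=cv2.INTER_CUBIC),alpha=1.5,beta=15)
w=cv2.imread('pics/w12.png')[0:225]
cv2.imwrite('pics/f12.png',np.vstack([s,w]))
E
```

```text
t 19.0 p [495.4  92.7 171.2] yaw 0.442 tilt [-0.0006 -0.0001] q1,6 [0.161 1.29 ] F [ 0.2 -0.2  0.5] M [-0.     0.032 -0.013] w 87.9 gf 0.0
board moved mm 6.24 cross px -0.14 cc 0.995
jaw moved mm 19.44 cross px 0.04 cc 0.997
```

View pics/f12.png

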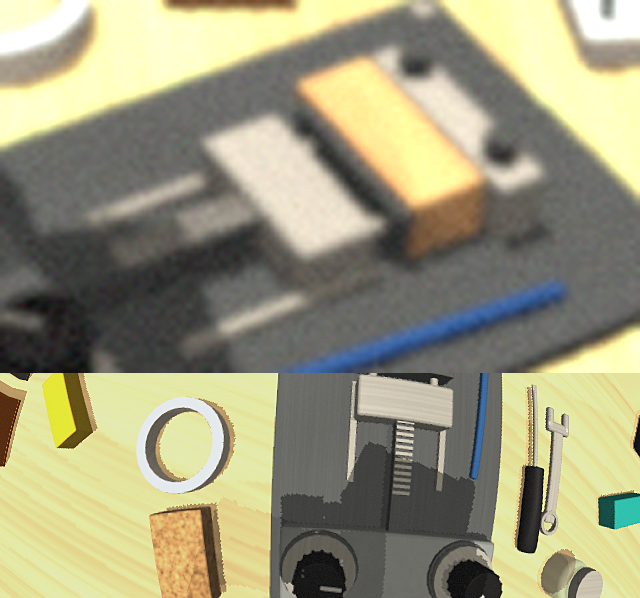

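The board is flush against the stop with the face pressed partway back, the jaw has held, and the bystanders are where they were. Handing in.

```bash
python3 -c "
from workcell import ctrl
print(ctrl.close_job())"
```

```text
the job is handed in; nothing more can be done
None
```

I clamped the board square against the stop at about 19 N (estimated from roughly 6.5 mm of spring travel) by turning the left knob, then backed the gripper clear and handed the job in at about 19 s; the hand-in returned no verdict.

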